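Turn the long bench board over in its drying rest

ROBOT

A 6-joint arm with a two-finger parallel gripper is mounted at the origin on the work surface. World frame = base frame: x ahead of the robot, y to its left, z up, the work surface at z = 0. Lengths are in mm, angles in rad, forces in N, time in s.
With the tool pointing down it reaches from about 350 to 775 mm from the base axis. Payload 7.3 kg.
Tool frame: the origin (TCP) lies where the fingers leave the gripper's body, on its centre line; the fingertips stand 66 mm ahead of it and the grasp point (between the pads) lies ctrl.grip_depth ahead of it (ctrl.grip_depth is the distance from the TCP to the grasp point, in mm); x points along the fingers, z is the direction in which the jaws open and shut, and the axes are right-handed (so a half turn about x gives the same grasp; the last joint's range is limited). The gripper opens to 92 mm and grips with 3 to 60 N. Pads are 19 mm wide; open, the fingers measure 130 mm over their backs; the gripper's body (75 mm by 190 mm) begins 47 mm behind the grasp point.
Start: joints at [1.033, 0.342, 1.524, -0, 1.275, -0.146], TCP at [200.457, 485.238, 292.241] pointing down, gripper open.
Joint ranges: [-2.53, 2.53], [-0.77, 2.02], [0.04, 2.7], [-1, 4.14], [0.28, 2.66], [-3.11, 3.11]. Speed limits (rad/s): [2.57, 2.57, 3.14, 3.14, 3.14, 3.14].

INTERFACE

Orientations are given as a unit quaternion [x, y, z, w].
In Python, from bench import ctrl gives the robot as it stands.
- The arm moves only by the shell command python3 -m inch 'ROWS' [FORCE]. ROWS is JSON, a list of rows, each an object of numbers: "tx", "ty", "tz": the shift along the tool's x, y, z in mm; "ax", "ay", "az": the turn, a rotation vector about the tool's x, y, z in degrees; "gripper": the closure, from 0 (fully open) to 1 (shut). A call has 1 to 12 rows; each row shifts and turns the pose as measured when the row begins, along the tool's axes as they then stand; what a row does not reach is not made up. A row lasts 1/12 s, in which the tool goes at most 41.7 mm and 7.16 degrees, less where a joint would pass 70% of its speed; a pose out of reach is approached as far as the arm can. A call is refused whole if a number of a shift passes 41.7 or a number of a turn 7.16, either way. A call with a gripper value outside its range is refused whole. The fingers move at their own pace and stop on an object; FORCE is the grip in N (left out, the last holds). Time passes only in rows, so rows that do not move let the fingers close. It gives the time, the measured TCP pose, the force and the opening at its end, in the units of the state.
- ctrl.sense(): the state, without advancing time (a new reading comes with each control period).
- ctrl.get_image(name): name is "side" or "top" or "wrist"; returns the picture (384x512x3 uint8, blue, green, red); there is no depth.
- ctrl.calibration(name): a dict with "fx", "fy", "cx", "cy" (pixels), "distortion" ([k1, k2, p1, p2, k3] as OpenCV has them; the pictures are not rectified), "eye" and "rotation" of the camera in the world. Camera axes: x right, y down, z forward; pixel columns grow to the right and rows downward; lengths in mm; the calibration is good to about 2 mm. A picture is of the moment at which its call begins: read the wrist's pose just before it. calibration takes no time and is no camera call; for the wrist camera it gives the pose at the moment of the call.
- ctrl.sign_off(): hands the job in, once; it reports no verdict.
The state is a dict: "clock": time; "joints": joint angles; "qvel": joint speeds; "tau": joint torques, N m; "tool_pos": TCP position; "tool_rot": TCP orientation; "ft_force": force on the tool from outside, world axes, zero at the start; "moment": the same for the moment, N m; "gripper_width": finger opening in mm.
Only numpy, scipy, OpenCV 4.12 (cv2) and the standard library are available. Lean on these libraries where they do the work, as an engineer would, in place of code of your own. Each camera call takes 0.05 s, during which the arm holds its last target. There are 200 camera calls.

TASK

Slide the long wooden board over the edge of the riser's shelf, on the side of the low rail, until it tips and leans there with its lower end on the bench between shelf and rail. Then take its raised end, turn the board over and set it back leaning in the same way, grooved face now facing down, so that the other side can dry. Leave the short board where it lies.

Things in the scene. Friction and masses are not known exactly. Their poses are not given: they have to be found in the camera images.
- riser: Fixed low shelf. Origin: on the bench (z=0) below the middle of its top edge that faces the rail, to the robot's right; x points right across that edge, y along it. Shelf x -230 to 0, y -170 to 170 mm, flat top 88 mm high. A board pushed over this edge tips once its middle passes it, and leans at 38 to 55 degrees, foot on the bench, upper end free, 70 to 100 mm of its length past the edge.
- rail (a point): Middle of the near top edge of the low wooden rail that lies on the bench beyond the shelf, parallel to its edge: 12 mm high, 14 mm thick, near face 89 mm past the shelf's edge. Bare bench between; the foot of a leaning board slides to the rail or stops short of it. 12 mm high strips join rail and shelf at the riser's y = +-164 mm. Axes as the riser's.
- long_board: Loose wooden board 210 (its x) by 110 by 12 mm, 0.2 kg. Begins flat on the shelf, nearer or farther from the robot than the short one, its x within 6 degrees of the riser's, its middle 70 to 95 mm short of the edge. Origin: centre of the underside as it begins; z points out of the other face, which begins up and has a dark rectangular groove line 14 mm in from its sides. Underside plain.
- short_board: Loose wooden board of the same make and groove, but 120 mm long (its x), 110 mm wide, 12 mm thick. Lies flat on the shelf beside the long one. Origin: centre of the underside. To be left alone.
Mind the look-alikes: they are no part of the job. What is shaped like the long_board but green or orange is not meant.

How it is judged:
By the outcome, as a careful person would: the job done as asked, in the order asked, and still so for the second after the job is handed in, with the robot touching nothing.
It also fails if it takes over 59 s, if anything falls off the work surface, if the arm or the gripper's body presses on something with over 40 N, if the wrist force passes 120 N, or if a joint passes its speed limit or range.

## Working session

There is one attempt and no reset: what is moved stays moved. The work goes in short steps, Python scripts to look and compute and a shell command to move; the robot and the scene stay as the last step left them, time stands still between calls to the robot, and variables do not carry over. Pictures are saved under pics/ and viewed, about 8 in all and at most 12, crops included, and the job is handed in when it is done.

```bash
ls; mkdir -p pics
python3 - <<'E'
from bench import ctrl
import cv2, numpy as np
print(ctrl.sense(), ctrl.grip_depth)
a=ctrl.get_image("top");b=ctrl.get_image("side")
cv2.imwrite("pics/top0.png",a);cv2.imwrite("pics/side0.png",b)
for n in("top","side"):print(n,ctrl.calibration(n))
E
```

```text
pics
{'clock': 0.0, 'joints': array([ 1.03299929e+00,  3.42704267e-01,  1.52503372e+00, -3.59885873e-05,
        1.27539556e+00, -1.45975713e-01]), 'qvel': array([ 9.96552364e-04,  7.92569694e-05, -4.02806997e-04, -9.96212395e-04,
       -3.57019618e-04,  5.53929702e-04]), 'tau': array([-1.45113434e-03, -4.31243384e+01, -2.44214219e+01,  7.14876596e-02,
        5.58739551e-02, -1.36021331e-04]), 'tool_pos': array([200.29519391, 484.9487131 , 291.54863704]), 'tool_rot': array([-0.39335321,  0.58824995,  0.39286368,  0.58727623]), 'ft_force': array([-0.32259987, -0.45095394, -0.84839695]), 'moment': array([-0.00654438,  0.03923318, -0.04345019]), 'gripper_width': 92.01367007272322} 46.699999999999996
top {'fx': 395.0861977318843, 'fy': 395.0861977318843, 'cx': 256.80903125742503, 'cy': 192.00536233538452, 'distortion': array([-0.12882221,  0.        ,  0.        ,  0.        ,  0.        ]), 'eye': array([ 224.93800277,   35.22711354, 1145.2403094 ]), 'rotation': array([-0.70310227,  0.70515924, -0.07425838,  0.05369676])}
side {'fx': 473.37934003678663, 'fy': 473.37934003678663, 'cx': 256.1796644843945, 'cy': 188.6786100133186, 'distortion': array([-0.15456327,  0.        ,  0.        ,  0.        ,  0.        ]), 'eye': array([ -39.05717816, -896.12208014,  956.62363941]), 'rotation': array([ 0.8863451 , -0.1997658 ,  0.10026064, -0.40550437])}
```

View pics/top0.png

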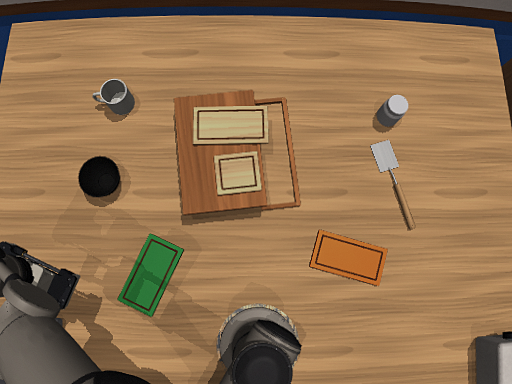

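View pics/side0.png

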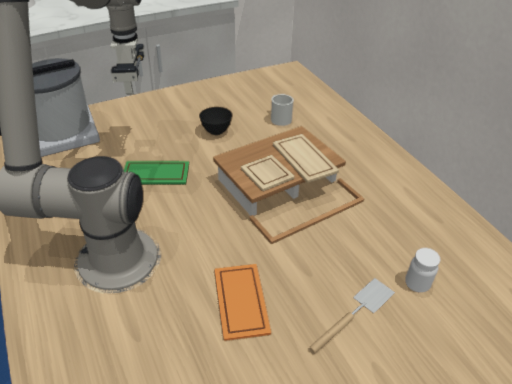

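Top: the long board is far at (193–269, 106–144), the short board near at (214–261, 153–194), and the rail runs right of the shelf at x≈290. Next I'll enlarge for corners.

Run:
```python
import cv2
a=cv2.imread("pics/top0.png")[85:225,165:310]
cv2.imwrite("pics/crop0.png",cv2.resize(a,None,fx=4,fy=4,interpolation=cv2.INTER_CUBIC))
```

```text
(no output)
```

View pics/crop0.png

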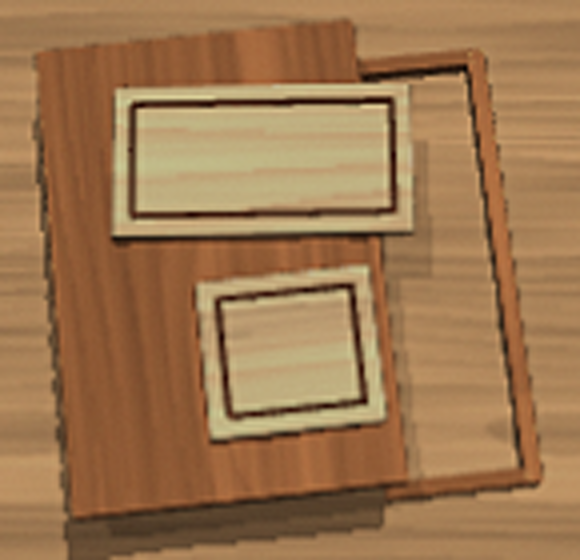

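Crop (4x): long board corners (115,88),(410,84),(413,233),(112,235); shelf (35,52),(352,20),(408,484),(72,517); rail inner edge (466,72)–(524,468).

```bash
cat > h.py <<'E'
import cv2, numpy as np
from scipy.spatial.transform import Rotation as R
from bench import ctrl
def ray(name,px,cal=None):
    c=cal or ctrl.calibration(name)
    K=np.array([[c["fx"],0,c["cx"]],[0,c["fy"],c["cy"]],[0,0,1]])
    p=cv2.undistortPoints(np.float64(px).reshape(-1,1,2),K,np.float64(c["distortion"])).reshape(-1,2)
    rot=np.array(c["rotation"]);M=R.from_quat(rot).as_matrix() if rot.size==4 else rot
    return np.array(c["eye"]),np.c_[p,np.ones(len(p))]@M.T
def onz(name,px,z):
    e,d=ray(name,px);return e+d*((z-e[2])/d[:,2])[:,None]
def proj(name,P):
    c=ctrl.calibration(name);M=R.from_quat(c["rotation"]).as_matrix()
    K=np.array([[c["fx"],0,c["cx"]],[0,c["fy"],c["cy"]],[0,0,1]])
    q=(np.atleast_2d(P)-c["eye"])@M
    return cv2.projectPoints(q,np.zeros(3),np.zeros(3),K,np.float64(c["distortion"]))[0].reshape(-1,2)
E
python3 - <<'E'
from h import *
f=lambda L:np.array(L)/4+[165-.375,85-.375]
for n,L,z in(("long",[(115,88),(410,84),(413,233),(112,235)],100),("shelf",[(35,52),(352,20),(408,484),(72,517)],88),("rail",[(466,72),(524,468)],12),("short",[(197,283),(368,266),(386,418),(211,438)],100)):
    P=onz("top",f(L),z);print(n,P.round(1)[:,:2].tolist(),P.mean(0).round(1))
    print([ (round(float(np.hypot(*d[:2])),1),round(float(np.degrees(np.arctan2(d[1],d[0]))),1)) for d in np.diff(np.r_[P,P[:1]],axis=0)])
E
```

```text
long [[660.9, 181.5], [664.4, -26.4], [554.4, -27.2], [552.7, 180.3]] [608.1  77.1 100. ]
[(207.9, -89.0), (110.1, -179.6), (207.5, 90.5), (108.2, 0.6)]
shelf [[693.9, 241.7], [718.8, 14.2], [381.2, -22.6], [358.8, 204.0]] [538.2 109.3  88. ]
[(228.8, -83.8), (339.6, -173.8), (227.7, 95.6), (337.2, 6.4)]
rail [[711.7, -74.7], [404.0, -111.5]] [557.9 -93.1  12. ]
[(309.9, -173.2), (309.9, 6.8)]
short [[518.4, 121.1], [530.6, 4.0], [424.3, -7.5], [410.7, 110.1]] [471.   56.9 100. ]
[(117.7, -84.0), (106.9, -173.8), (118.4, 96.6), (108.2, 5.9)]
```

```bash
cat >> h.py <<'E'
rx=np.array([.1105,-.9939,0]);ry=np.array([.9939,.1105,0]);rz=np.array([0,0,1.]);O=np.array([550,-4.2,0])
def W(x,y,z): return O+x*rx+y*ry+z*rz
def st():
    s=ctrl.sense();p=s["tool_pos"];M=R.from_quat(s["tool_rot"]).as_matrix()
    rp=[(p-O)@rx,(p-O)@ry,p[2]]
    print("t",round(s["clock"],2),"riser tcp",np.round(rp,1),"q",np.round(s["joints"],2),"F",np.round(s["ft_force"],1),"w",round(s["gripper_width"],1))
    print(" axes in riser x/y/z:",[(np.round([M[:,i]@rx,M[:,i]@ry,M[:,i]@rz],3)).tolist() for i in range(3)])
    return p,M
def delta(tcp,X,Z):
    """tcp, tool x, tool z given in riser axes; print turn first, then shift in the turned tool axes and in the present ones"""
    p,M=st();B=np.c_[rx,ry,rz];X=B@np.array(X,float);Z=B@np.array(Z,float);X/=np.linalg.norm(X);Z-=X*(Z@X);Z/=np.linalg.norm(Z)
    T=np.c_[X,np.cross(Z,X),Z]
    print(" turn(deg)",np.degrees(R.from_matrix(M.T@T).as_rotvec()).round(2)," shift after turn",(T.T@(W(*tcp)-p)).round(1)," shift now",(M.T@(W(*tcp)-p)).round(1))
E
python3 - <<'E'
from h import *
s=np.sin(np.radians(30));c=np.cos(np.radians(30))
for z in(1,-1):delta((-215-33,66,210),(s,0,-c),(0,z,0))
E
```

```text
t 0.1 riser tcp [-524.8 -293.5  291.6] q [ 1.03  0.34  1.52 -0.    1.28 -0.15] F [0.6 0.1 0.4] w 91.5
 axes in riser x/y/z: [[0.001, -0.001, -1.0], [-0.482, -0.876, 0.0], [-0.876, 0.482, -0.001]]
 turn(deg) [ 59.77  15.93 -27.03]  shift after turn [ 209.1 -198.9  359.5]  shift now [  81.6 -448.4  -69.3]
t 0.1 riser tcp [-524.8 -293.5  291.6] q [ 1.03  0.34  1.52 -0.    1.28 -0.15] F [0.6 0.1 0.4] w 91.5
 axes in riser x/y/z: [[0.001, -0.001, -1.0], [-0.482, -0.876, 0.0], [-0.876, 0.482, -0.001]]
 turn(deg) [-115.62   30.94   18.24]  shift after turn [ 209.1  198.9 -359.5]  shift now [  81.6 -448.4  -69.3]
```

```bash
python3 -m inch '[{"ty":-37.4,"tz":-5.8,"gripper":0.46},{"ty":-37.4,"tz":-5.8},{"ty":-37.4,"tz":-5.8},{"ty":-37.4,"tz":-5.8},{"ty":-37.4,"tz":-5.8},{"ty":-37.4,"tz":-5.8},{"ty":-37.4,"tz":-5.8},{"ty":-37.4,"tz":-5.8},{"ty":-37.4,"tz":-5.8},{"ty":-37.4,"tz":-5.8},{"ty":-37.4,"tz":-5.8},{"ty":-37.4,"tz":-5.8}]' 40
python3 -m inch '[{"ax":6,"ay":1.6,"az":-2.7},{"ax":6,"ay":1.6,"az":-2.7},{"ax":6,"ay":1.6,"az":-2.7},{"ax":6,"ay":1.6,"az":-2.7},{"ax":6,"ay":1.6,"az":-2.7},{"ax":6,"ay":1.6,"az":-2.7},{"ax":6,"ay":1.6,"az":-2.7},{"ax":6,"ay":1.6,"az":-2.7},{"ax":6,"ay":1.6,"az":-2.7},{"ax":6,"ay":1.6,"az":-2.7}]'
python3 - <<'E'
from h import *
s=np.sin(np.radians(30));c=np.cos(np.radians(30))
delta((-205-33,66,155),(s,0,-c),(0,1,0))
E
```

```text
t 0.1 riser tcp [-524.8 -293.5  291.6] q [ 1.03  0.34  1.52 -0.    1.28 -0.15] F [0.6 0.1 0.4] w 91.5
 axes in riser x/y/z: [[0.001, -0.001, -1.0], [-0.482, -0.876, 0.0], [-0.876, 0.482, -0.001]]
 turn(deg) [ 59.77  15.93 -27.03]  shift after turn [ 261.7 -180.1  359.5]  shift now [ 136.6 -453.2  -78. ]invalid input at $[0]: expected keys tx, ty, tz, ax, ay, az, gripper
invalid input at $[0]: expected keys tx, ty, tz, ax, ay, az, gripper
```

```bash
python3 -m inch '[{"tx":0,"ty":-37.4,"tz":-6,"ax":0,"ay":0,"az":0,"gripper":0.46},{"tx":0,"ty":-37.4,"tz":-6,"ax":0,"ay":0,"az":0,"gripper":0.46},{"tx":0,"ty":-37.4,"tz":-6,"ax":0,"ay":0,"az":0,"gripper":0.46},{"tx":0,"ty":-37.4,"tz":-6,"ax":0,"ay":0,"az":0,"gripper":0.46},{"tx":0,"ty":-37.4,"tz":-6,"ax":0,"ay":0,"az":0,"gripper":0.46},{"tx":0,"ty":-37.4,"tz":-6,"ax":0,"ay":0,"az":0,"gripper":0.46},{"tx":0,"ty":-37.4,"tz":-6,"ax":0,"ay":0,"az":0,"gripper":0.46},{"tx":0,"ty":-37.4,"tz":-6,"ax":0,"ay":0,"az":0,"gripper":0.46},{"tx":0,"ty":-37.4,"tz":-6,"ax":0,"ay":0,"az":0,"gripper":0.46},{"tx":0,"ty":-37.4,"tz":-6,"ax":0,"ay":0,"az":0,"gripper":0.46},{"tx":0,"ty":-37.4,"tz":-6,"ax":0,"ay":0,"az":0,"gripper":0.46},{"tx":0,"ty":-37.4,"tz":-6,"ax":0,"ay":0,"az":0,"gripper":0.46}]' 40
python3 -m inch '[{"tx":0,"ty":0,"tz":0,"ax":6,"ay":1.6,"az":-2.7,"gripper":0.46},{"tx":0,"ty":0,"tz":0,"ax":6,"ay":1.6,"az":-2.7,"gripper":0.46},{"tx":0,"ty":0,"tz":0,"ax":6,"ay":1.6,"az":-2.7,"gripper":0.46},{"tx":0,"ty":0,"tz":0,"ax":6,"ay":1.6,"az":-2.7,"gripper":0.46},{"tx":0,"ty":0,"tz":0,"ax":6,"ay":1.6,"az":-2.7,"gripper":0.46},{"tx":0,"ty":0,"tz":0,"ax":6,"ay":1.6,"az":-2.7,"gripper":0.46},{"tx":0,"ty":0,"tz":0,"ax":6,"ay":1.6,"az":-2.7,"gripper":0.46},{"tx":0,"ty":0,"tz":0,"ax":6,"ay":1.6,"az":-2.7,"gripper":0.46},{"tx":0,"ty":0,"tz":0,"ax":6,"ay":1.6,"az":-2.7,"gripper":0.46},{"tx":0,"ty":0,"tz":0,"ax":6,"ay":1.6,"az":-2.7,"gripper":0.46}]'
cat > d.py <<'E'
from h import *
import sys
s=np.sin(np.radians(30));c=np.cos(np.radians(30))
delta((-205-33,66,155),(s,0,-c),(0,1,0))
E
python3 d.py
```

```text
clock: 1.1
tool_pos: [597.2, 241.3, 285.3]
tool_rot: [-0.396, 0.589, 0.398, 0.581]
ft_force: [0.5, 0.1, -0.1]
gripper_width: 50.0
clock: 1.93
tool_pos: [604.7, 229.7, 278.0]
tool_rot: [-0.213, 0.675, -0.17, 0.686]
ft_force: [-1.0, -0.3, -0.3]
gripper_width: 49.4
t 1.93 riser tcp [-226.4   80.2  278. ] q [ 0.43  0.71  1.05 -0.51  1.6   0.41] F [-1.  -0.3 -0.3] w 49.4
 axes in riser x/y/z: [[0.522, -0.026, -0.853], [-0.852, 0.04, -0.522], [0.047, 0.999, -0.002]]
 turn(deg) [-2.29 -1.48  1.48]  shift after turn [100.7  71.5 -14.2]  shift now [ 99.2  73.5 -14.5]
```

```bash
cat > d.py <<'E'
from h import *
import sys
x,y,z,t=map(float,sys.argv[1:5]);zs=float(sys.argv[5]) if len(sys.argv)>5 else 1
s=np.sin(np.radians(t));c=np.cos(np.radians(t))
delta((x,y,z),(s,0,-c),(0,zs,0))
E
python3 d.py -215 66 158 10
```

```text
t 1.93 riser tcp [-226.4   80.2  278. ] q [ 0.43  0.71  1.05 -0.51  1.6   0.41] F [-1.  -0.3 -0.3] w 49.4
 axes in riser x/y/z: [[0.522, -0.026, -0.853], [-0.852, 0.04, -0.522], [0.047, 0.999, -0.002]]
 turn(deg) [-2.53 -1.06 21.48]  shift after turn [120.1   9.6 -14.2]  shift now [108.6  52.4 -13.4]
```

```bash
python3 -m inch '[{"tx":0,"ty":0,"tz":0,"ax":-0.6,"ay":-0.3,"az":5.4,"gripper":0.46},{"tx":0,"ty":0,"tz":0,"ax":-0.6,"ay":-0.3,"az":5.4,"gripper":0.46},{"tx":0,"ty":0,"tz":0,"ax":-0.6,"ay":-0.3,"az":5.4,"gripper":0.46},{"tx":0,"ty":0,"tz":0,"ax":-0.6,"ay":-0.3,"az":5.4,"gripper":0.46},{"tx":19,"ty":1.6,"tz":-2.4,"ax":0,"ay":0,"az":0,"gripper":0.46},{"tx":19,"ty":1.6,"tz":-2.4,"ax":0,"ay":0,"az":0,"gripper":0.46},{"tx":19,"ty":1.6,"tz":-2.4,"ax":0,"ay":0,"az":0,"gripper":0.46},{"tx":19,"ty":1.6,"tz":-2.4,"ax":0,"ay":0,"az":0,"gripper":0.46},{"tx":19,"ty":1.6,"tz":-2.4,"ax":0,"ay":0,"az":0,"gripper":0.46}]'
python3 d.py -215 66 158 10
```

```text
clock: 2.68
tool_pos: [593.8, 224.0, 175.9]
tool_rot: [-0.093, 0.7, -0.018, 0.708]
ft_force: [1.2, -0.1, 1.2]
gripper_width: 49.2
t 2.68 riser tcp [-222.    68.8  175.9] q [ 0.3   0.66  1.32 -0.17  1.19  0.26] F [ 1.2 -0.1  1.2] w 49.2
 axes in riser x/y/z: [[0.157, 0.003, -0.988], [-0.988, 0.004, -0.157], [0.004, 1.0, 0.004]]
 turn(deg) [-0.26  0.17 -0.96]  shift after turn [18.9 -3.8 -2.8]  shift now [18.8 -4.1 -2.8]
```

```bash
python3 -m inch '[{"tx":9.4,"ty":-2,"tz":-1.4,"ax":0,"ay":0,"az":0,"gripper":0.46},{"tx":9.4,"ty":-2,"tz":-1.4,"ax":0,"ay":0,"az":0,"gripper":0.46},{"tx":0,"ty":0,"tz":0,"ax":0,"ay":0,"az":0,"gripper":0.46}]'
python3 d.py -150 66 158 10
python3 -m inch '[{"tx":1,"ty":-6,"tz":0,"ax":0,"ay":0,"az":0,"gripper":0.46},{"tx":1,"ty":-6,"tz":0,"ax":0,"ay":0,"az":0,"gripper":0.46},{"tx":1,"ty":-6,"tz":0,"ax":0,"ay":0,"az":0,"gripper":0.46},{"tx":1,"ty":-6,"tz":0,"ax":0,"ay":0,"az":0,"gripper":0.46},{"tx":1,"ty":-6,"tz":0,"ax":0,"ay":0,"az":0,"gripper":0.46},{"tx":1,"ty":-6,"tz":0,"ax":0,"ay":0,"az":0,"gripper":0.46}]'
python3 d.py -150 66 158 10
```

```text
clock: 2.93
tool_pos: [590.1, 216.7, 154.0]
tool_rot: [-0.093, 0.701, -0.018, 0.707]
ft_force: [-2.0, 1.2, 10.0]
gripper_width: 49.4
t 2.93 riser tcp [-215.1   64.3  154. ] q [ 0.29  0.68  1.36 -0.17  1.14  0.26] F [-2.   1.2 10. ] w 49.4
 axes in riser x/y/z: [[0.157, -0.002, -0.988], [-0.988, 0.004, -0.157], [0.004, 1.0, -0.001]]
 turn(deg) [-0.21 -0.09 -0.98]  shift after turn [  7.4 -64.8   1.7]  shift now [  6.3 -64.9   2. ]
clock: 3.43
tool_pos: [594.0, 181.4, 154.3]
tool_rot: [-0.092, 0.701, -0.016, 0.707]
ft_force: [-0.1, 2.5, 4.6]
gripper_width: 49.6
t 3.43 riser tcp [-179.6   64.2  154.3] q [ 0.23  0.66  1.4  -0.17  1.11  0.2 ] F [-0.1  2.5  4.6] w 49.6
 axes in riser x/y/z: [[0.152, 0.001, -0.988], [-0.988, 0.002, -0.152], [0.002, 1.0, 0.001]]
 turn(deg) [-0.13  0.03 -1.23]  shift after turn [  1.5 -29.8   1.8]  shift now [  0.8 -29.8   1.9]
```

```bash
python3 -m inch '[{"tx":-1,"ty":-6,"tz":0,"ax":0,"ay":0,"az":0,"gripper":0.46},{"tx":0,"ty":-6,"tz":0,"ax":0,"ay":0,"az":0,"gripper":0.46},{"tx":1,"ty":-6,"tz":0,"ax":0,"ay":0,"az":0,"gripper":0.46},{"tx":1,"ty":-6,"tz":0,"ax":0,"ay":0,"az":0,"gripper":0.46},{"tx":1,"ty":-6,"tz":0,"ax":0,"ay":0,"az":0,"gripper":0.46},{"tx":1,"ty":-6,"tz":0,"ax":0,"ay":0,"az":0,"gripper":0.46},{"tx":0.5,"ty":-4,"tz":0,"ax":0,"ay":0,"az":0,"gripper":0.46}]'
python3 d.py -126 66 157 10
python3 - <<'E'
from h import *
cv2.imwrite("pics/top1.png",cv2.resize(ctrl.get_image("top")[80:225,150:340],None,fx=4,fy=4))
E
```

```text
clock: 4.02
tool_pos: [598.2, 134.8, 155.5]
tool_rot: [-0.093, 0.702, -0.017, 0.706]
ft_force: [-0.5, 1.1, -0.4]
gripper_width: 49.8
t 4.02 riser tcp [-132.8   63.3  155.5] q [ 0.16  0.64  1.43 -0.17  1.09  0.14] F [-0.5  1.1 -0.4] w 49.8
 axes in riser x/y/z: [[0.155, -0.003, -0.988], [-0.988, 0.003, -0.155], [0.004, 1.0, -0.003]]
 turn(deg) [-0.17 -0.2  -1.11]  shift after turn [-0.3 -7.   2.8]  shift now [-0.5 -7.   2.8]
```

View pics/top1.png

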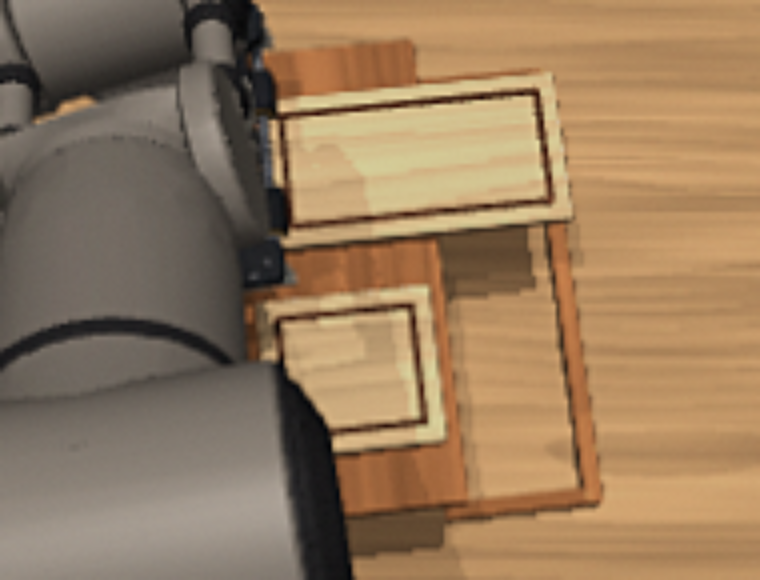

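The board has lined up with the riser: its right end is at crop (550–572, 72–220), still flat, with the middle about at the edge. I'll push on slowly.

```bash
python3 -m inch '[{"tx":0.3,"ty":-3,"tz":0,"ax":0,"ay":0,"az":0,"gripper":0.46},{"tx":0.3,"ty":-3,"tz":0,"ax":0,"ay":0,"az":0,"gripper":0.46},{"tx":0.3,"ty":-3,"tz":0,"ax":0,"ay":0,"az":0,"gripper":0.46},{"tx":0.3,"ty":-3,"tz":0,"ax":0,"ay":0,"az":0,"gripper":0.46},{"tx":0.3,"ty":-3,"tz":0,"ax":0,"ay":0,"az":0,"gripper":0.46},{"tx":0,"ty":0,"tz":0,"ax":0,"ay":0,"az":0,"gripper":0.46},{"tx":0,"ty":0,"tz":0,"ax":0,"ay":0,"az":0,"gripper":0.46},{"tx":0,"ty":0,"tz":0,"ax":0,"ay":0,"az":0,"gripper":0.46}]'
python3 d.py -126 66 157 10
python3 - <<'E'
from h import *
a=ctrl.get_image("top")[80:225,210:310];b=ctrl.get_image("side")[110:255,200:380]
cv2.imwrite("pics/v2.png",cv2.resize(np.hstack([a,b]),None,fx=2.8,fy=2.8,interpolation=cv2.INTER_CUBIC))
E
```

```text
clock: 4.73
tool_pos: [599.8, 117.4, 156.1]
tool_rot: [-0.093, 0.702, -0.017, 0.706]
ft_force: [0.5, 1.1, -0.3]
gripper_width: 49.9
t 4.73 riser tcp [-115.4   63.   156.1] q [ 0.13  0.64  1.43 -0.18  1.08  0.11] F [ 0.5  1.1 -0.3] w 49.9
 axes in riser x/y/z: [[0.155, -0.004, -0.988], [-0.988, 0.003, -0.155], [0.004, 1.0, -0.004]]
 turn(deg) [-0.19 -0.26 -1.08]  shift after turn [-2.7 10.3  3. ]  shift now [-2.6 10.4  3. ]
```

View pics/v2.png

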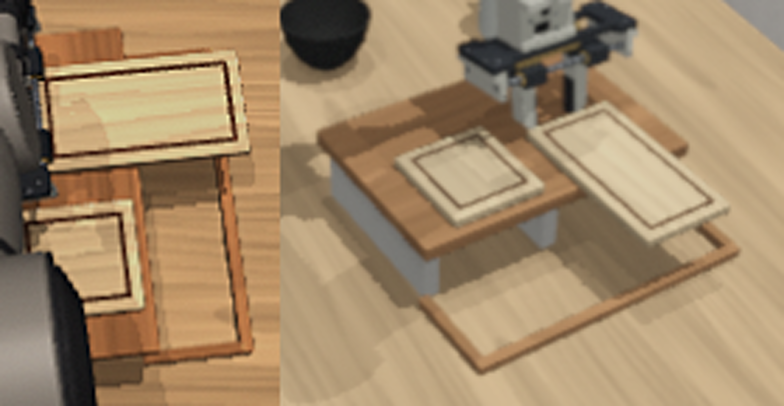

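The board is still flat on the shelf edge (side view), with its end against the fingers. Pushing a little more.

```bash
python3 -m inch '[{"tx":0.3,"ty":-2.5,"tz":0,"ax":0,"ay":0,"az":0,"gripper":0.46},{"tx":0.3,"ty":-2.5,"tz":0,"ax":0,"ay":0,"az":0,"gripper":0.46},{"tx":0.3,"ty":-2.5,"tz":0,"ax":0,"ay":0,"az":0,"gripper":0.46},{"tx":0,"ty":6,"tz":0,"ax":0,"ay":0,"az":0,"gripper":0.46},{"tx":0,"ty":6,"tz":0,"ax":0,"ay":0,"az":0,"gripper":0.46},{"tx":0,"ty":6,"tz":0,"ax":0,"ay":0,"az":0,"gripper":0.46},{"tx":-6,"ty":6,"tz":0,"ax":0,"ay":0,"az":0,"gripper":0.46},{"tx":0,"ty":0,"tz":0,"ax":0,"ay":0,"az":0,"gripper":0.46}]'
python3 d.py -126 66 157 10
python3 - <<'E'
from h import *
a=ctrl.get_image("top")[80:225,210:310];b=ctrl.get_image("side")[110:255,200:380]
cv2.imwrite("pics/v3.png",cv2.resize(np.hstack([a,b]),None,fx=2.8,fy=2.8,interpolation=cv2.INTER_CUBIC))
E
```

```text
clock: 5.5
tool_pos: [598.2, 135.5, 159.3]
tool_rot: [-0.093, 0.702, -0.018, 0.706]
ft_force: [-0.5, 0.4, 0.6]
gripper_width: 49.9
t 5.5 riser tcp [-133.5   63.4  159.3] q [ 0.16  0.64  1.42 -0.18  1.1   0.14] F [-0.5  0.4  0.6] w 49.9
 axes in riser x/y/z: [[0.157, -0.004, -0.988], [-0.988, 0.004, -0.157], [0.004, 1.0, -0.003]]
 turn(deg) [-0.2  -0.21 -0.98]  shift after turn [ 3.5 -7.   2.6]  shift now [ 3.4 -7.   2.7]
```

View pics/v3.png

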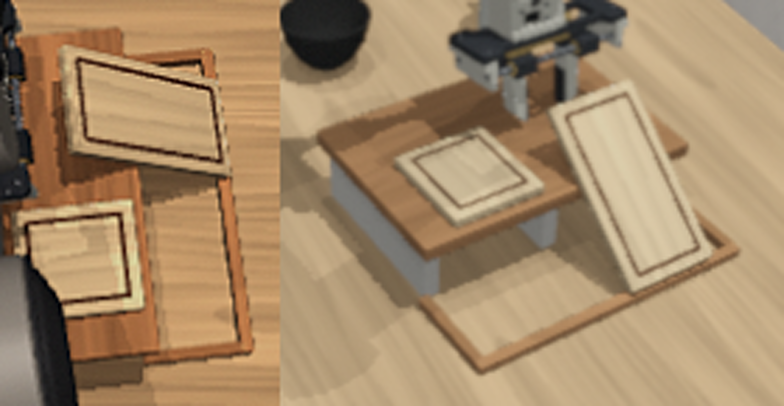

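It tipped and leans with its foot at the rail. Backing off up and left, then measuring the board's pose.

```bash
python3 -m inch '[{"tx":-20,"ty":20,"tz":0,"ax":0,"ay":0,"az":0,"gripper":0.6},{"tx":-30,"ty":20,"tz":0,"ax":0,"ay":0,"az":0,"gripper":0.7},{"tx":-30,"ty":20,"tz":0,"ax":0,"ay":0,"az":0,"gripper":0.7},{"tx":-30,"ty":20,"tz":0,"ax":0,"ay":0,"az":0,"gripper":0.7},{"tx":-20,"ty":10,"tz":0,"ax":0,"ay":0,"az":0,"gripper":0.7},{"tx":0,"ty":0,"tz":0,"ax":0,"ay":0,"az":0,"gripper":0.7}]'
python3 d.py -126 66 157 10
python3 - <<'E'
from h import *
a=ctrl.get_image("top")[90:150,225:300];b=ctrl.get_image("side")[130:220,290:370]
f=lambda i,s:cv2.resize(i,None,fx=s,fy=s,interpolation=cv2.INTER_CUBIC)
a=f(a,5);b=f(b,5);c=np.zeros((450,775,3),np.uint8);c[:300,:375]=a;c[:450,375:]=b
cv2.imwrite("pics/v4.png",c)
E
```

```text
clock: 6.1
tool_pos: [585.0, 246.5, 273.6]
tool_rot: [-0.093, 0.706, -0.019, 0.702]
ft_force: [-0.2, -0.1, 1.3]
gripper_width: 27.5
t 6.1 riser tcp [-245.3   62.4  273.6] q [ 0.34  0.59  1.17 -0.15  1.43  0.26] F [-0.2 -0.1  1.3] w 27.5
 axes in riser x/y/z: [[0.157, -0.015, -0.988], [-0.988, 0.005, -0.157], [0.007, 1.0, -0.014]]
 turn(deg) [-0.26 -0.84 -0.99]  shift after turn [135.6 -97.2   3.6]  shift now [133.8 -99.5   6. ]
```

View pics/v4.png

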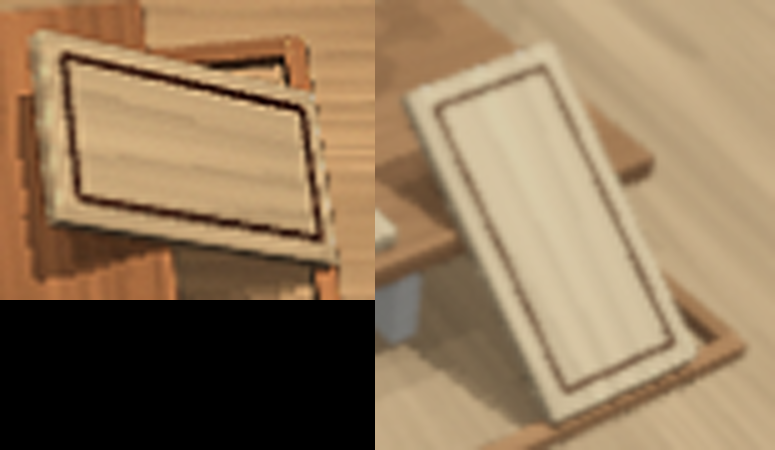

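Groove corners: top crop upper end (66,57)/(80,196), lower (303,108)/(322,240); side crop upper (438,107)/(547,67), lower (568,389)/(673,344). Fitting the pose.

```bash
cat > fit.py <<'E'
from h import *
from scipy.optimize import least_squares
def fit(top,side,x0=(0,0,0,50,65,100)):
    # board frame: x down-slope, y = far(ry), z out of upper face; order: upper-far, upper-near, lower-far, lower-near
    Q=np.array([[-91,41,12],[-91,-41,12],[91,41,12],[91,-41,12]],float);B=np.c_[rx,ry,rz]
    T0=R.from_euler("y",45,degrees=True)
    def P(v,Q=Q): return O+(B@((T0*R.from_rotvec(v[:3])).apply(Q)+v[3:]).T).T
    ob=[("top",np.array(top)),("side",np.array(side))]
    f=lambda v:np.concatenate([(proj(n,P(v))-o).ravel() for n,o in ob])
    s=least_squares(f,x0);v=s.x;M=(T0*R.from_rotvec(v[:3])).as_matrix()
    print("rms px",np.sqrt(np.mean(s.fun**2)).round(2),"axes riser",M.T.round(3).tolist(),"lean",np.degrees(np.arctan2(-M[2,0],M[0,0])).round(1))
    g=lambda p:(M@np.array(p)+v[3:]).round(1)
    print("centre mid-thickness",g([0,0,6]),"upper end mid",g([-105,0,6]),"underside foot far/near",g([105,55,0]),g([105,-55,0]))
    return M,v
E
python3 - <<'E'
from fit import *
f=lambda L,o:np.array(L)/5+np.array(o)-.4
fit(f([(66,57),(80,196),(303,108),(322,240)],(225,90)),f([(172,67),(63,107),(298,344),(193,389)],(290,130)))
E
```

```text
rms px 0.32 axes riser [[0.782, -0.004, -0.623], [-0.004, 1.0, -0.012], [0.623, 0.012, 0.782]] lean 38.5
centre mid-thickness [19.7 75.6 82.5] upper end mid [-62.4  76.  147.9] underside foot far/near [ 97.9 130.1  11.8] [98.3 20.1 13.1]
```

The board's foot corner is at x≈98, z≈12 with a 38.5° lean, so it is perched on top of the rail rather than on the bench. I'll grip the raised end, draw it back so the foot drops to the bench, and release it there before flipping.

```bash
cat > g.py <<'E'
from h import *
import sys
# args: upper end mid x y z, lean deg, back-off (TCP behind the end), sign of z
x,y,z,t,b,sg=map(float,sys.argv[1:7]);a=np.radians(t);X=np.array([np.cos(a),0,-np.sin(a)])
delta(np.array([x,y,z])-b*X,X,sg*np.array([np.sin(a),0,np.cos(a)]))
E
python3 g.py -62.4 76 148 42.5 85 1;python3 g.py -62.4 76 148 42.5 85 -1
```

```text
t 6.2 riser tcp [-242.8   61.5  269.8] q [ 0.33  0.6   1.18 -0.15  1.42  0.26] F [ 0.1 -0.8 -0.8] w 27.6
 axes in riser x/y/z: [[0.159, -0.02, -0.987], [-0.987, 0.005, -0.159], [0.008, 1.0, -0.019]]
 turn(deg) [ 86.41 -30.99 -29.07]  shift after turn [130.3  14.5  32. ]  shift now [  82.  -105.9   16.7]
t 6.2 riser tcp [-242.8   61.5  269.8] q [ 0.33  0.6   1.18 -0.15  1.42  0.26] F [ 0.1 -0.8 -0.8] w 27.6
 axes in riser x/y/z: [[0.159, -0.02, -0.987], [-0.987, 0.005, -0.159], [0.008, 1.0, -0.019]]
 turn(deg) [-86.22  29.06 -30.97]  shift after turn [130.3 -14.5 -32. ]  shift now [  82.  -105.9   16.7]
```

```bash
python3 -m inch '[{"tx":0,"ty":0,"tz":0,"ax":6.2,"ay":-2.2,"az":-2.1,"gripper":0.7},{"tx":0,"ty":0,"tz":0,"ax":6.2,"ay":-2.2,"az":-2.1,"gripper":0.7},{"tx":0,"ty":0,"tz":0,"ax":6.2,"ay":-2.2,"az":-2.1,"gripper":0.7},{"tx":0,"ty":0,"tz":0,"ax":6.2,"ay":-2.2,"az":-2.1,"gripper":0.7},{"tx":0,"ty":0,"tz":0,"ax":6.2,"ay":-2.2,"az":-2.1,"gripper":0.7},{"tx":0,"ty":0,"tz":0,"ax":6.2,"ay":-2.2,"az":-2.1,"gripper":0.7},{"tx":0,"ty":0,"tz":0,"ax":6.2,"ay":-2.2,"az":-2.1,"gripper":0.7},{"tx":0,"ty":0,"tz":0,"ax":6.2,"ay":-2.2,"az":-2.1,"gripper":0.7},{"tx":0,"ty":0,"tz":0,"ax":6.2,"ay":-2.2,"az":-2.1,"gripper":0.7},{"tx":0,"ty":0,"tz":0,"ax":6.2,"ay":-2.2,"az":-2.1,"gripper":0.7},{"tx":0,"ty":0,"tz":0,"ax":6.2,"ay":-2.2,"az":-2.1,"gripper":0.7},{"tx":0,"ty":0,"tz":0,"ax":6.2,"ay":-2.2,"az":-2.1,"gripper":0.7}]'
python3 g.py -62.4 76 148 42.5 85 1
```

```text
clock: 7.2
tool_pos: [580.9, 222.6, 246.5]
tool_rot: [0.194, 0.34, -0.583, 0.712]
ft_force: [0.1, -0.2, -1.2]
gripper_width: 27.2
t 7.2 riser tcp [-222.    55.8  246.5] q [ 0.51  0.74  1.18 -0.71  1.58  1.91] F [ 0.1 -0.2 -1.2] w 27.2
 axes in riser x/y/z: [[0.703, 0.012, -0.711], [-0.138, 0.983, -0.12], [0.698, 0.182, 0.693]]
 turn(deg) [10.48 -2.77 -0.95]  shift after turn [99.2 20.2 35.2]  shift now [97.6 11.4 42.9]
```

```bash
python3 -m inch '[{"tx":0,"ty":0,"tz":15,"ax":5.2,"ay":-1.4,"az":-0.5,"gripper":0.7},{"tx":0,"ty":0,"tz":15,"ax":5.2,"ay":-1.4,"az":-0.5,"gripper":0.7},{"tx":24,"ty":6,"tz":2,"ax":0,"ay":0,"az":0,"gripper":0.7},{"tx":24,"ty":6,"tz":2,"ax":0,"ay":0,"az":0,"gripper":0.7},{"tx":24,"ty":6,"tz":2,"ax":0,"ay":0,"az":0,"gripper":0.7},{"tx":20,"ty":3,"tz":2,"ax":0,"ay":0,"az":0,"gripper":0.7},{"tx":0,"ty":0,"tz":0,"ax":0,"ay":0,"az":0,"gripper":0.7}]'
python3 g.py -62.4 76 148 42.5 70 1
```

```text
clock: 7.78
tool_pos: [613.0, 118.0, 193.7]
tool_rot: [0.231, 0.271, -0.631, 0.689]
ft_force: [-0.0, 0.0, -0.3]
gripper_width: 27.2
t 7.78 riser tcp [-114.5   76.2  193.7] q [ 0.36  0.78  1.29 -0.81  1.44  2.09] F [-0.   0.  -0.3] w 27.2
 axes in riser x/y/z: [[0.746, -0.026, -0.665], [0.013, 1.0, -0.023], [0.666, 0.009, 0.746]]
 turn(deg) [0.48 0.78 1.47]  shift after turn [-0.7 -0.2  1.5]  shift now [-0.7 -0.2  1.5]
```

```bash
python3 -m inch '[{"tx":13,"ty":0,"tz":0.5,"ax":0,"ay":0,"az":0,"gripper":0.7},{"tx":13,"ty":0,"tz":0.5,"ax":0,"ay":0,"az":0,"gripper":0.7},{"tx":11,"ty":0,"tz":0.5,"ax":0,"ay":0,"az":0,"gripper":0.7},{"tx":0,"ty":0,"tz":0,"ax":0,"ay":0,"az":0,"gripper":0.7}]'
python3 g.py -62.4 76 148 38.5 32 1
python3 -m inch '[{"tx":0,"ty":0,"tz":0,"ax":0,"ay":0,"az":0,"gripper":1},{"tx":0,"ty":0,"tz":0,"ax":0,"ay":0,"az":0,"gripper":1},{"tx":0,"ty":0,"tz":0,"ax":0,"ay":0,"az":0,"gripper":1},{"tx":0,"ty":0,"tz":0,"ax":0,"ay":0,"az":0,"gripper":1},{"tx":0,"ty":0,"tz":0,"ax":0,"ay":0,"az":0,"gripper":1}]' 40
python3 g.py -62.4 76 148 38.5 32 1
```

```text
clock: 8.12
tool_pos: [612.8, 84.1, 164.2]
tool_rot: [0.227, 0.274, -0.634, 0.687]
ft_force: [0.0, -0.4, -0.1]
gripper_width: 27.6
t 8.12 riser tcp [-80.8  72.2 164.2] q [ 0.31  0.8   1.35 -0.83  1.36  2.11] F [ 0.  -0.4 -0.1] w 27.6
 axes in riser x/y/z: [[0.747, -0.037, -0.664], [0.017, 0.999, -0.036], [0.665, 0.015, 0.747]]
 turn(deg) [ 0.94 -3.15  2.08]  shift after turn [-7.5  3.9 -1.2]  shift now [-7.5  3.6 -1.6]
clock: 8.53
tool_pos: [612.9, 83.2, 167.3]
tool_rot: [0.225, 0.271, -0.635, 0.688]
ft_force: [-0.3, -2.4, 3.7]
gripper_width: 12.5
t 8.53 riser tcp [-79.9  72.2 167.3] q [ 0.31  0.79  1.35 -0.84  1.37  2.11] F [-0.3 -2.4  3.7] w 12.5
 axes in riser x/y/z: [[0.752, -0.037, -0.658], [0.018, 0.999, -0.036], [0.659, 0.015, 0.752]]
 turn(deg) [ 0.92 -2.73  2.09]  shift after turn [-6.3  3.8 -4.2]  shift now [-6.2  3.7 -4.4]
```

Gripped at 12.5 mm. Lift clear of the rail and steepen to 50°.

```bash
python3 g.py -70 74 200 50 26 1
python3 -m inch '[{"tx":-15,"ty":0,"tz":8,"ax":0,"ay":0,"az":0,"gripper":1},{"tx":-15,"ty":0,"tz":8,"ax":0,"ay":0,"az":0,"gripper":1},{"tx":-8,"ty":0,"tz":8,"ax":0,"ay":2.2,"az":0.5,"gripper":1},{"tx":0,"ty":0,"tz":0,"ax":0,"ay":2.2,"az":0.5,"gripper":1},{"tx":0,"ty":0,"tz":0,"ax":0,"ay":2.2,"az":0.5,"gripper":1},{"tx":0,"ty":0,"tz":0,"ax":0,"ay":2.2,"az":0.5,"gripper":1},{"tx":0,"ty":0,"tz":0,"ax":0,"ay":0,"az":0,"gripper":1}]'
python3 g.py -70 74 200 50 26 1;python3 g.py -57 74 168 50 26 1
```

```text
t 8.53 riser tcp [-79.9  72.2 167.3] q [ 0.31  0.79  1.35 -0.84  1.37  2.11] F [-0.3 -2.4  3.7] w 12.5
 axes in riser x/y/z: [[0.752, -0.037, -0.658], [0.018, 0.999, -0.036], [0.659, 0.015, 0.752]]
 turn(deg) [0.71 8.77 2.17]  shift after turn [-44.7   1.8  28.6]  shift now [-39.8  -0.2  35.1]
clock: 9.12
tool_pos: [612.2, 98.2, 212.6]
tool_rot: [0.278, 0.322, -0.602, 0.675]
ft_force: [1.2, -9.1, 0.8]
gripper_width: 11.9
t 9.12 riser tcp [-94.9  73.1 212.6] q [ 0.29  0.69  1.33 -0.7   1.34  1.98] F [ 1.2 -9.1  0.8] w 11.9
 axes in riser x/y/z: [[0.637, -0.003, -0.771], [-0.01, 1.0, -0.012], [0.771, 0.015, 0.637]]
 turn(deg) [ 0.86 -0.41  0.18]  shift after turn [-0.4  0.9 11. ]  shift now [-0.5  0.7 11. ]
t 9.12 riser tcp [-94.9  73.1 212.6] q [ 0.29  0.69  1.33 -0.7   1.34  1.98] F [ 1.2 -9.1  0.8] w 11.9
 axes in riser x/y/z: [[0.637, -0.003, -0.771], [-0.01, 1.0, -0.012], [0.771, 0.015, 0.637]]
 turn(deg) [ 0.86 -0.41  0.18]  shift after turn [32.5  0.9  0.3]  shift now [32.5  1.   0.6]
```

```bash
python3 -m inch '[{"tx":6,"ty":0,"tz":4,"ax":0,"ay":0,"az":0,"gripper":1},{"tx":9,"ty":0,"tz":0,"ax":0,"ay":0,"az":0,"gripper":1},{"tx":9,"ty":0,"tz":0,"ax":0,"ay":0,"az":0,"gripper":1},{"tx":5,"ty":0,"tz":0,"ax":0,"ay":0,"az":0,"gripper":1},{"tx":0,"ty":0,"tz":0,"ax":0,"ay":0,"az":0,"gripper":1}]'
python3 g.py -57 74 165 50 26 1
python3 - <<'E'
from h import *
a=ctrl.get_image("top")[85:160,215:310];b=ctrl.get_image("side")[110:235,270:375]
f=lambda i,s:cv2.resize(i,None,fx=s,fy=s,interpolation=cv2.INTER_CUBIC)
a=f(a,4);b=f(b,4);c=np.zeros((500,800,3),np.uint8);c[:300,:380]=a;c[:500,380:]=b
cv2.imwrite("pics/v5.png",c)
E
```

```text
clock: 9.53
tool_pos: [614.7, 77.0, 190.6]
tool_rot: [0.281, 0.324, -0.6, 0.675]
ft_force: [-0.2, -1.4, 1.9]
gripper_width: 12.1
t 9.53 riser tcp [-73.5  73.3 190.6] q [ 0.26  0.7   1.37 -0.71  1.28  1.99] F [-0.2 -1.4  1.9] w 12.1
 axes in riser x/y/z: [[0.633, -0.0, -0.774], [-0.011, 1.0, -0.009], [0.774, 0.015, 0.633]]
 turn(deg) [ 0.83 -0.74  0.01]  shift after turn [ 4.3  0.7 -3.8]  shift now [ 4.3  0.8 -3.7]
```

View pics/v5.png

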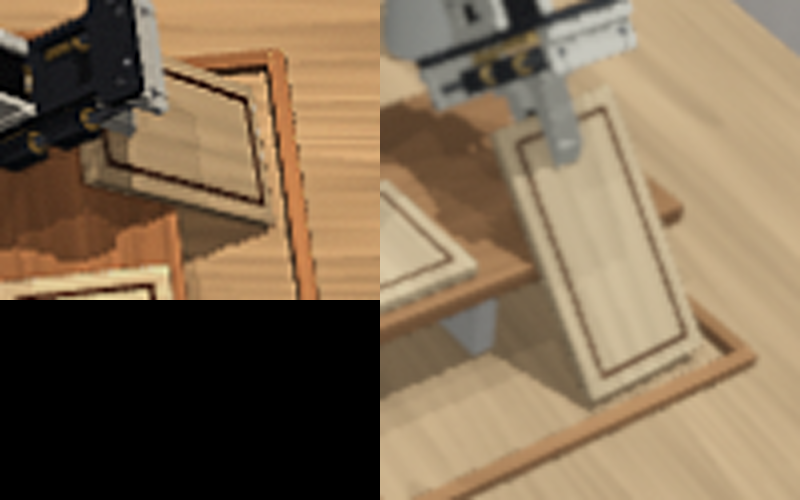

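The board's foot (side crop bottom edge (590,400)–(700,355)) is now inside the rail. Lowering the last few mm, then letting go slightly.

```bash
python3 -m inch '[{"tx":2,"ty":0,"tz":-1,"ax":0,"ay":0,"az":0,"gripper":1},{"tx":2,"ty":0,"tz":-1,"ax":0,"ay":0,"az":0,"gripper":1},{"tx":0,"ty":0,"tz":-1,"ax":0,"ay":0,"az":0,"gripper":1},{"tx":0,"ty":0,"tz":0,"ax":0,"ay":0,"az":0,"gripper":1}]'
python3 g.py -57 74 165 50 26 1
python3 -m inch '[{"tx":0,"ty":0,"tz":0,"ax":0,"ay":0,"az":0,"gripper":0.75},{"tx":0,"ty":0,"tz":0,"ax":0,"ay":0,"az":0,"gripper":0.72},{"tx":0,"ty":0,"tz":0,"ax":0,"ay":0,"az":0,"gripper":0.7},{"tx":0,"ty":0,"tz":0,"ax":0,"ay":0,"az":0,"gripper":0.7},{"tx":-18,"ty":0,"tz":0,"ax":0,"ay":0,"az":0,"gripper":0.7},{"tx":-25,"ty":0,"tz":0,"ax":0,"ay":0,"az":0,"gripper":0.7},{"tx":-25,"ty":0,"tz":0,"ax":0,"ay":0,"az":0,"gripper":0.7},{"tx":-25,"ty":0,"tz":0,"ax":0,"ay":0,"az":0,"gripper":0.7},{"tx":-25,"ty":0,"tz":0,"ax":0,"ay":0,"az":0,"gripper":0.7},{"tx":0,"ty":0,"tz":0,"ax":0,"ay":0,"az":0,"gripper":0.7}]'
python3 g.py -57 74 165 50 70 1
python3 - <<'E'
from h import *
a=ctrl.get_image("top")[85:160,215:310];b=ctrl.get_image("side")[110:235,270:375]
f=lambda i,s:cv2.resize(i,None,fx=s,fy=s,interpolation=cv2.INTER_CUBIC)
a=f(a,4);b=f(b,4);c=np.zeros((500,800,3),np.uint8);c[:300,:380]=a;c[:500,380:]=b
cv2.imwrite("pics/v6.png",c)
E
```

```text
clock: 9.97
tool_pos: [615.6, 76.1, 188.4]
tool_rot: [0.28, 0.321, -0.601, 0.676]
ft_force: [0.5, -2.7, -0.1]
gripper_width: 11.2
t 9.97 riser tcp [-72.6  74.1 188.4] q [ 0.26  0.71  1.37 -0.72  1.27  2.  ] F [ 0.5 -2.7 -0.1] w 11.2
 axes in riser x/y/z: [[0.637, 0.002, -0.771], [-0.01, 1.0, -0.006], [0.771, 0.012, 0.637]]
 turn(deg) [ 0.7  -0.45 -0.1 ]  shift after turn [ 1.9 -0.1 -3.1]  shift now [ 1.9 -0.  -3.1]
clock: 10.8
tool_pos: [605.6, 156.1, 279.5]
tool_rot: [0.28, 0.326, -0.6, 0.675]
ft_force: [0.4, 0.4, -0.1]
gripper_width: 27.3
t 10.8 riser tcp [-153.2   72.9  279.5] q [ 0.38  0.66  1.19 -0.65  1.52  1.93] F [ 0.4  0.4 -0.1] w 27.3
 axes in riser x/y/z: [[0.631, -0.001, -0.776], [-0.013, 1.0, -0.012], [0.776, 0.017, 0.631]]
 turn(deg) [ 1.   -0.89  0.07]  shift after turn [79.6  1.1  0.1]  shift now [79.6  1.2  1.3]
```

View pics/v6.png

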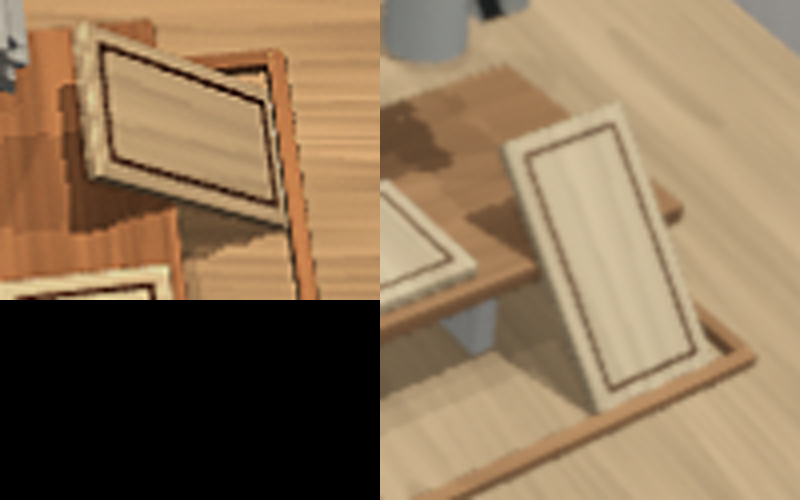

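The board now rests with its foot against the rail; groove corners: top (102,47),(112,159),(266,99),(277,205); side (615,123),(528,154),(695,350),(611,389).

Run:
```python
from fit import *
f=lambda L,o:np.array(L)/4+np.array(o)-.4
fit(f([(102,47),(112,159),(266,99),(277,205)],(215,85)),f([(235,123),(148,154),(315,350),(231,389)],(270,110)))
```

```text
rms px 0.41 axes riser [[0.676, 0.002, -0.737], [0.013, 1.0, 0.014], [0.737, -0.019, 0.676]] lean 47.5
centre mid-thickness [16.5 84.9 83.7] upper end mid [-54.5  84.7 161. ] underside foot far/near [ 83.7 140.1   3. ] [82.3 30.1  1.5]
```

Lean 47.5°, foot on the bench against the rail: stage one is right. Now regrip on the same raised end.

```bash
python3 g.py -54.5 81 161.5 47.5 70 1
python3 -m inch '[{"tx":15,"ty":2.5,"tz":0.5,"ax":0.3,"ay":-1,"az":0,"gripper":0.7},{"tx":20,"ty":2.5,"tz":0.5,"ax":0.3,"ay":-1,"az":0,"gripper":0.7},{"tx":20,"ty":2.5,"tz":0.5,"ax":0.3,"ay":-1,"az":0,"gripper":0.7},{"tx":15,"ty":2.5,"tz":0.5,"ax":0,"ay":0,"az":0,"gripper":0.7},{"tx":0,"ty":0,"tz":0,"ax":0,"ay":0,"az":0,"gripper":0.7}]'
python3 g.py -54.5 81 161.5 47.5 28 1
```

```text
t 10.9 riser tcp [-150.9   72.   275.8] q [ 0.37  0.66  1.19 -0.66  1.52  1.93] F [-0.7  0.1 -0.2] w 27.5
 axes in riser x/y/z: [[0.632, -0.007, -0.775], [-0.011, 1.0, -0.018], [0.775, 0.02, 0.632]]
 turn(deg) [ 1.13 -3.29  0.35]  shift after turn [79.4  9.  -6.2]  shift now [79.6  9.5 -1.4]
clock: 11.32
tool_pos: [618.4, 100.5, 212.9]
tool_rot: [0.263, 0.304, -0.614, 0.679]
ft_force: [0.4, 0.3, -0.7]
gripper_width: 27.4
t 11.32 riser tcp [-96.5  79.5 212.9] q [ 0.31  0.72  1.29 -0.74  1.39  2.  ] F [ 0.4  0.3 -0.7] w 27.4
 axes in riser x/y/z: [[0.676, -0.014, -0.736], [0.003, 1.0, -0.017], [0.737, 0.009, 0.676]]
 turn(deg) [0.53 0.06 0.82]  shift after turn [38.3  1.5 -3.7]  shift now [38.2  2.1 -3.7]
```

```bash
python3 -m inch '[{"tx":6,"ty":1,"tz":-3,"ax":0.3,"ay":0,"az":0.4,"gripper":0.7},{"tx":14,"ty":0.5,"tz":-0.5,"ax":0.2,"ay":0,"az":0.4,"gripper":0.7},{"tx":12,"ty":0.5,"tz":0,"ax":0,"ay":0,"az":0,"gripper":0.7},{"tx":2,"ty":0,"tz":0,"ax":0,"ay":0,"az":0,"gripper":0.7}]'
python3 g.py -54.5 81 161.5 47.5 28 1
python3 -m inch '[{"tx":0,"ty":0,"tz":0,"ax":0,"ay":0,"az":0,"gripper":1},{"tx":0,"ty":0,"tz":0,"ax":0,"ay":0,"az":0,"gripper":1},{"tx":0,"ty":0,"tz":0,"ax":0,"ay":0,"az":0,"gripper":1},{"tx":0,"ty":0,"tz":0,"ax":0,"ay":0,"az":0,"gripper":1},{"tx":0,"ty":0,"tz":0,"ax":0,"ay":0,"az":0,"gripper":1}]' 55
python3 g.py -54.5 81 161.5 47.5 28 1
```

```text
clock: 11.65
tool_pos: [621.2, 76.6, 179.3]
tool_rot: [0.266, 0.301, -0.612, 0.681]
ft_force: [-0.6, 0.3, -0.0]
gripper_width: 27.7
t 11.65 riser tcp [-72.5  79.7 179.3] q [ 0.27  0.74  1.35 -0.77  1.3   2.04] F [-0.6  0.3 -0. ] w 27.7
 axes in riser x/y/z: [[0.677, -0.006, -0.736], [0.003, 1.0, -0.006], [0.736, 0.002, 0.677]]
 turn(deg) [0.11 0.13 0.35]  shift after turn [-2.7  1.3  1.2]  shift now [-2.7  1.3  1.2]
clock: 12.07
tool_pos: [621.1, 77.2, 179.3]
tool_rot: [0.267, 0.301, -0.612, 0.681]
ft_force: [-0.6, -0.7, -1.6]
gripper_width: 11.6
t 12.07 riser tcp [-73.1  79.7 179.3] q [ 0.27  0.74  1.35 -0.76  1.3   2.04] F [-0.6 -0.7 -1.6] w 11.6
 axes in riser x/y/z: [[0.676, -0.006, -0.736], [0.003, 1.0, -0.006], [0.736, 0.002, 0.676]]
 turn(deg) [0.09 0.07 0.35]  shift after turn [-2.3  1.3  1.7]  shift now [-2.3  1.3  1.7]
```

```bash
python3 -m inch '[{"tx":-8,"ty":0,"tz":10,"ax":0,"ay":0,"az":0,"gripper":1},{"tx":-18,"ty":0,"tz":16,"ax":0,"ay":0,"az":0,"gripper":1},{"tx":-18,"ty":0,"tz":16,"ax":0,"ay":0,"az":0,"gripper":1},{"tx":-18,"ty":0,"tz":16,"ax":0,"ay":0,"az":0,"gripper":1},{"tx":-18,"ty":0,"tz":16,"ax":0,"ay":0,"az":0,"gripper":1},{"tx":-9,"ty":0,"tz":8,"ax":0,"ay":0,"az":0,"gripper":1}]'
python3 g.py -54.5 81 161.5 47.5 28 1
python3 -m inch '[{"tx":0,"ty":0,"tz":0,"ax":-3,"ay":0,"az":0,"gripper":1},{"tx":0,"ty":0,"tz":0,"ax":-6,"ay":0,"az":0,"gripper":1},{"tx":0,"ty":0,"tz":0,"ax":-7,"ay":0,"az":0,"gripper":1},{"tx":0,"ty":0,"tz":0,"ax":-7,"ay":0,"az":0,"gripper":1},{"tx":0,"ty":0,"tz":0,"ax":-7,"ay":0,"az":0,"gripper":1},{"tx":0,"ty":0,"tz":0,"ax":-7,"ay":0,"az":0,"gripper":1},{"tx":0,"ty":0,"tz":0,"ax":-7,"ay":0,"az":0,"gripper":1},{"tx":0,"ty":0,"tz":0,"ax":-7,"ay":0,"az":0,"gripper":1},{"tx":0,"ty":0,"tz":0,"ax":-7,"ay":0,"az":0,"gripper":1},{"tx":0,"ty":0,"tz":0,"ax":-7,"ay":0,"az":0,"gripper":1},{"tx":0,"ty":0,"tz":0,"ax":-7,"ay":0,"az":0,"gripper":1},{"tx":0,"ty":0,"tz":0,"ax":-7,"ay":0,"az":0,"gripper":1}]'
python3 g.py -54.5 81 161.5 47.5 28 -1
```

```text
clock: 12.57
tool_pos: [620.6, 77.9, 306.4]
tool_rot: [0.265, 0.303, -0.613, 0.68]
ft_force: [0.7, 0.6, -0.8]
gripper_width: 11.5
t 12.57 riser tcp [-73.8  79.3 306.4] q [ 0.27  0.62  1.21 -0.73  1.49  1.86] F [ 0.7  0.6 -0.8] w 11.5
 axes in riser x/y/z: [[0.676, -0.009, -0.737], [0.001, 1.0, -0.012], [0.737, 0.007, 0.676]]
 turn(deg) [0.39 0.02 0.53]  shift after turn [ 91.8   1.7 -83.7]  shift now [ 91.8   3.2 -83.7]
clock: 13.57
tool_pos: [619.7, 79.0, 318.3]
tool_rot: [-0.238, 0.625, -0.268, 0.694]
ft_force: [0.5, 0.2, -1.7]
gripper_width: 12.0
t 13.57 riser tcp [-75.   78.5 318.3] q [ 0.27  0.6   1.2  -0.73  1.5   0.44] F [ 0.5  0.2 -1.7] w 12.0
 axes in riser x/y/z: [[0.673, 0.001, -0.74], [-0.731, 0.157, -0.665], [0.115, 0.988, 0.106]]
 turn(deg) [-99.01   0.2   -0.14]  shift after turn [101.4  -2.5  90.8]  shift now [101.7  89.7 -11.8]
```

```bash
python3 -m inch '[{"tx":0,"ty":0,"tz":0,"ax":-7,"ay":0,"az":0,"gripper":1},{"tx":0,"ty":0,"tz":0,"ax":-7,"ay":0,"az":0,"gripper":1},{"tx":0,"ty":0,"tz":0,"ax":-7,"ay":0,"az":0,"gripper":1},{"tx":0,"ty":0,"tz":0,"ax":-7,"ay":0,"az":0,"gripper":1},{"tx":0,"ty":0,"tz":0,"ax":-7,"ay":0,"az":0,"gripper":1},{"tx":0,"ty":0,"tz":0,"ax":-7,"ay":0,"az":0,"gripper":1},{"tx":0,"ty":0,"tz":0,"ax":-7,"ay":0,"az":0,"gripper":1},{"tx":0,"ty":0,"tz":0,"ax":-7,"ay":0,"az":0,"gripper":1},{"tx":0,"ty":0,"tz":0,"ax":-7,"ay":0,"az":0,"gripper":1},{"tx":0,"ty":0,"tz":0,"ax":-7,"ay":0,"az":0,"gripper":1},{"tx":0,"ty":0,"tz":0,"ax":-7,"ay":0,"az":0,"gripper":1},{"tx":0,"ty":0,"tz":0,"ax":-7,"ay":0,"az":0,"gripper":1}]'
python3 -m inch '[{"tx":0,"ty":0,"tz":0,"ax":-7,"ay":0,"az":0,"gripper":1},{"tx":0,"ty":0,"tz":0,"ax":-5,"ay":0,"az":0,"gripper":1},{"tx":0,"ty":0,"tz":0,"ax":0,"ay":0,"az":0,"gripper":1}]'
python3 g.py -54.5 81 161.5 47.5 28 -1
python3 - <<'E'
from h import *
a=ctrl.get_image("top")[70:160,215:315];b=ctrl.get_image("side")[70:220,270:370]
f=lambda i,s:cv2.resize(i,None,fx=s,fy=s,interpolation=cv2.INTER_CUBIC)
a=f(a,4);b=f(b,4);c=np.zeros((600,800,3),np.uint8);c[:360,:400]=a;c[:600,400:]=b
cv2.imwrite("pics/v7.png",c)
E
```

```text
clock: 14.57
tool_pos: [617.6, 79.8, 322.3]
tool_rot: [0.646, -0.639, -0.231, -0.347]
ft_force: [0.2, 0.6, -1.4]
gripper_width: 11.8
clock: 14.82
tool_pos: [617.1, 80.0, 323.3]
tool_rot: [0.681, -0.61, -0.3, -0.273]
ft_force: [-0.4, 0.7, -1.2]
gripper_width: 11.9
t 14.82 riser tcp [-76.3  76.  323.3] q [ 0.28  0.6   1.2  -0.72  1.51 -1.29] F [-0.4  0.7 -1.2] w 11.9
 axes in riser x/y/z: [[0.67, 0.002, -0.742], [-0.003, -1.0, -0.005], [-0.742, 0.006, -0.67]]
 turn(deg) [-0.35  0.41  0.09]  shift after turn [106.   -5.   93.3]  shift now [106.7  -4.3  92.5]
```

View pics/v7.png

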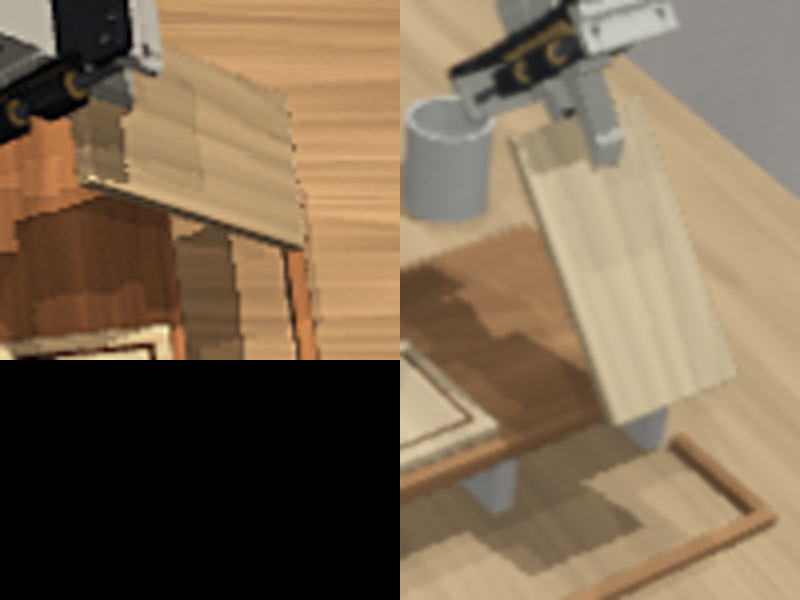

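The board is flipped (plain face up, straight in the jaws). Steepen to 50° and lower.

```bash
python3 g.py -58 79 172 50 26 -1
python3 -m inch '[{"tx":0,"ty":0,"tz":0,"ax":-0.3,"ay":-1,"az":0,"gripper":1},{"tx":0,"ty":0,"tz":0,"ax":0,"ay":-1,"az":0,"gripper":1},{"tx":16,"ty":-1,"tz":14,"ax":0,"ay":0,"az":0,"gripper":1},{"tx":16,"ty":-1,"tz":14,"ax":0,"ay":0,"az":0,"gripper":1},{"tx":16,"ty":-1,"tz":14,"ax":0,"ay":0,"az":0,"gripper":1},{"tx":16,"ty":0,"tz":14,"ax":0,"ay":0,"az":0,"gripper":1},{"tx":8,"ty":0,"tz":7,"ax":0,"ay":0,"az":0,"gripper":1},{"tx":0,"ty":0,"tz":0,"ax":0,"ay":0,"az":0,"gripper":1}]'
python3 g.py -58 79 172 50 26 -1
```

```text
t 14.92 riser tcp [-76.3  76.1 323.2] q [ 0.28  0.6   1.2  -0.72  1.51 -1.28] F [-0.6 -0.5 -1.9] w 11.6
 axes in riser x/y/z: [[0.67, 0.002, -0.742], [-0.008, -1.0, -0.01], [-0.742, 0.012, -0.67]]
 turn(deg) [-0.71 -2.09  0.11]  shift after turn [101.6  -2.9  83.2]  shift now [98.5 -1.7 86.9]
clock: 15.58
tool_pos: [622.4, 82.6, 227.8]
tool_rot: [0.672, -0.605, -0.309, -0.294]
ft_force: [0.2, 0.4, -2.0]
gripper_width: 11.6
t 15.58 riser tcp [-78.2  81.5 227.8] q [ 0.26  0.67  1.31 -0.7   1.34 -1.16] F [ 0.2  0.4 -2. ] w 11.6
 axes in riser x/y/z: [[0.636, 0.007, -0.772], [-0.015, -1.0, -0.022], [-0.771, 0.026, -0.636]]
 turn(deg) [-1.49  0.5   0.42]  shift after turn [29.7  2.5 20.3]  shift now [29.9  3.3 20. ]
```

```bash
python3 -m inch '[{"tx":9,"ty":1,"tz":6,"ax":-0.7,"ay":0.2,"az":0.2,"gripper":1},{"tx":9,"ty":1,"tz":6,"ax":-0.7,"ay":0.2,"az":0.2,"gripper":1},{"tx":7,"ty":0,"tz":5,"ax":0,"ay":0,"az":0,"gripper":1},{"tx":0,"ty":0,"tz":0,"ax":0,"ay":0,"az":0,"gripper":1}]'
python3 g.py -57 79 165 50 26 -1
```

```text
clock: 15.92
tool_pos: [622.0, 79.1, 197.7]
tool_rot: [0.675, -0.604, -0.314, -0.284]
ft_force: [0.0, 0.0, -1.9]
gripper_width: 11.6
t 15.92 riser tcp [-74.9  80.7 197.7] q [ 0.26  0.71  1.34 -0.72  1.3  -1.14] F [ 0.   0.  -1.9] w 11.6
 axes in riser x/y/z: [[0.641, 0.003, -0.767], [-0.001, -1.0, -0.004], [-0.767, 0.003, -0.641]]
 turn(deg) [-0.18  0.11  0.14]  shift after turn [10.6  1.7  7.4]  shift now [10.6  1.8  7.3]
```

```bash
python3 -m inch '[{"tx":4,"ty":0.8,"tz":3,"ax":0,"ay":0,"az":0,"gripper":1},{"tx":3,"ty":0.5,"tz":2,"ax":0,"ay":0,"az":0,"gripper":1},{"tx":0,"ty":0,"tz":0,"ax":0,"ay":0,"az":0,"gripper":1}]'
python3 g.py -57 79 165 50 26 -1
python3 -m inch '[{"tx":2,"ty":0,"tz":1.5,"ax":0,"ay":0,"az":0,"gripper":1},{"tx":0,"ty":0,"tz":0,"ax":0,"ay":0,"az":0,"gripper":1}]'
python3 g.py -57 79 165 50 26 -1
```

```text
clock: 16.17
tool_pos: [621.2, 78.2, 189.2]
tool_rot: [0.676, -0.604, -0.314, -0.284]
ft_force: [-0.4, 0.2, -0.6]
gripper_width: 11.6
t 16.17 riser tcp [-74.1  79.9 189.2] q [ 0.26  0.72  1.35 -0.72  1.28 -1.13] F [-0.4  0.2 -0.6] w 11.6
 axes in riser x/y/z: [[0.641, 0.004, -0.767], [-0.001, -1.0, -0.006], [-0.767, 0.004, -0.641]]
 turn(deg) [-0.24  0.1   0.22]  shift after turn [3.5 0.9 2.5]  shift now [3.5 0.9 2.5]
clock: 16.33
tool_pos: [621.6, 77.6, 187.9]
tool_rot: [0.676, -0.604, -0.313, -0.284]
ft_force: [0.8, -0.1, -1.5]
gripper_width: 11.7
t 16.33 riser tcp [-73.3  80.2 187.9] q [ 0.26  0.72  1.35 -0.73  1.28 -1.13] F [ 0.8 -0.1 -1.5] w 11.7
 axes in riser x/y/z: [[0.643, 0.005, -0.766], [-0.001, -1.0, -0.007], [-0.766, 0.005, -0.643]]
 turn(deg) [-0.29 -0.01  0.28]  shift after turn [2.  1.2 2.2]  shift now [2.  1.2 2.2]
```

```bash
python3 -m inch '[{"tx":2,"ty":0,"tz":1.5,"ax":0,"ay":0,"az":0,"gripper":1},{"tx":2,"ty":0,"tz":1,"ax":0,"ay":0,"az":0,"gripper":1},{"tx":0,"ty":0,"tz":0,"ax":0,"ay":0,"az":0,"gripper":1}]'
python3 g.py -57 79 165 50 26 -1
```

```text
clock: 16.58
tool_pos: [622.4, 76.0, 185.2]
tool_rot: [0.677, -0.604, -0.311, -0.284]
ft_force: [-0.4, -1.8, -2.4]
gripper_width: 11.3
t 16.58 riser tcp [-71.7  80.8 185.2] q [ 0.26  0.72  1.36 -0.73  1.27 -1.12] F [-0.4 -1.8 -2.4] w 11.3
 axes in riser x/y/z: [[0.645, 0.007, -0.764], [-0.001, -1.0, -0.01], [-0.764, 0.007, -0.645]]
 turn(deg) [-0.38 -0.18  0.4 ]  shift after turn [-1.1  1.8  1.7]  shift now [-1.1  1.8  1.7]
```

Near contact with the shelf edge (Fy −1.8). Release gently, then withdraw along the board.

```bash
python3 -m inch '[{"tx":0,"ty":0,"tz":0.8,"ax":0,"ay":0,"az":0,"gripper":0.85},{"tx":0,"ty":0,"tz":0,"ax":0,"ay":0,"az":0,"gripper":0.75},{"tx":0,"ty":0,"tz":0,"ax":0,"ay":0,"az":0,"gripper":0.7},{"tx":0,"ty":0,"tz":0,"ax":0,"ay":0,"az":0,"gripper":0.7},{"tx":-18,"ty":0,"tz":0,"ax":0,"ay":0,"az":0,"gripper":0.7},{"tx":-25,"ty":0,"tz":0,"ax":0,"ay":0,"az":0,"gripper":0.7},{"tx":-25,"ty":0,"tz":0,"ax":0,"ay":0,"az":0,"gripper":0.7},{"tx":-25,"ty":0,"tz":0,"ax":0,"ay":0,"az":0,"gripper":0.7},{"tx":-25,"ty":0,"tz":0,"ax":0,"ay":0,"az":0,"gripper":0.7},{"tx":-25,"ty":0,"tz":0,"ax":0,"ay":0,"az":0,"gripper":0.7},{"tx":-15,"ty":0,"tz":0,"ax":0,"ay":0,"az":0,"gripper":0.7},{"tx":0,"ty":0,"tz":0,"ax":0,"ay":0,"az":0,"gripper":0.7}]'
python3 - <<'E'
from h import *
st()
A=ctrl.get_image("top");B=ctrl.get_image("side");cv2.imwrite("pics/Ta.png",A);cv2.imwrite("pics/Sa.png",B)
a=A[85:215,215:315];b=B[110:235,270:370]
f=lambda i,s:cv2.resize(i,None,fx=s,fy=s,interpolation=cv2.INTER_CUBIC)
a=f(a,4);b=f(b,4);c=np.zeros((520,800,3),np.uint8);c[:520,:400]=a;c[:500,400:]=b
cv2.imwrite("pics/v8.png",c)
E
```

```text
clock: 17.58
tool_pos: [608.7, 183.0, 308.0]
tool_rot: [0.675, -0.604, -0.314, -0.285]
ft_force: [0.3, -0.1, -0.3]
gripper_width: 27.8
t 17.58 riser tcp [-179.6   79.   308. ] q [ 0.42  0.67  1.09 -0.66  1.61 -1.21] F [ 0.3 -0.1 -0.3] w 27.8
 axes in riser x/y/z: [[0.64, 0.003, -0.768], [-0.002, -1.0, -0.006], [-0.768, 0.005, -0.64]]
```

View pics/v8.png

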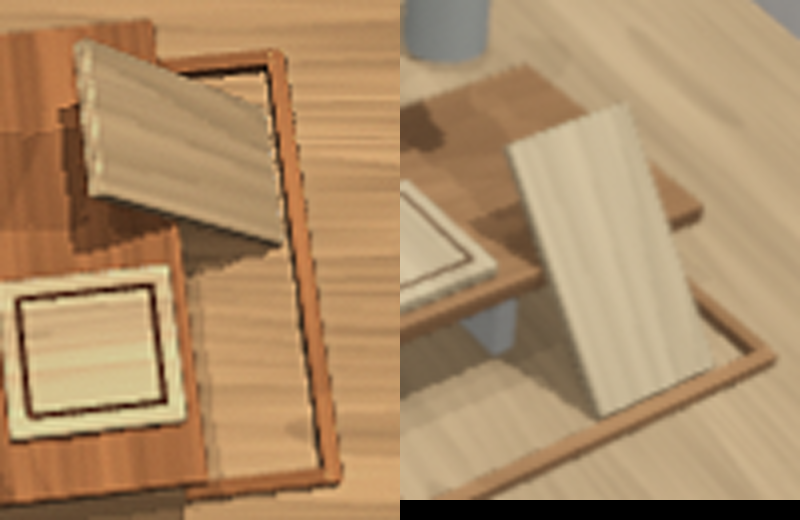

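Plain face up, foot inside the rail, short board's corners (168,266),(186,418) exactly as at the start. Checking lean and stillness.

```bash
python3 -m inch '[{"tx":-15,"ty":0,"tz":0,"ax":0,"ay":0,"az":0,"gripper":0.7},{"tx":0,"ty":0,"tz":0,"ax":0,"ay":0,"az":0,"gripper":0.7},{"tx":0,"ty":0,"tz":0,"ax":0,"ay":0,"az":0,"gripper":0.7},{"tx":0,"ty":0,"tz":0,"ax":0,"ay":0,"az":0,"gripper":0.7},{"tx":0,"ty":0,"tz":0,"ax":0,"ay":0,"az":0,"gripper":0.7},{"tx":0,"ty":0,"tz":0,"ax":0,"ay":0,"az":0,"gripper":0.7},{"tx":0,"ty":0,"tz":0,"ax":0,"ay":0,"az":0,"gripper":0.7},{"tx":0,"ty":0,"tz":0,"ax":0,"ay":0,"az":0,"gripper":0.7}]'
sed -e 's/-91/-105/g;s/\[91/[105/g;s/41/55/g' fit.py > fit2.py
python3 - <<'E'
from fit2 import *
f=lambda L,o:np.array(L)/4+np.array(o)-.4
fit(f([(88,44),(100,193),(270,108),(282,244)],(215,85)),f([(225,103),(110,148),(313,368),(201,417)],(270,110)))
for n,p in(("top","Ta"),("side","Sa")):
    d=cv2.absdiff(ctrl.get_image(n),cv2.imread(f"pics/{p}.png"))
    r=d[90:190,235:315] if n=="top" else d[130:230,300:375]
    print(n,"max/mean change near board",r.max(),r.mean().round(2))
E
```

```text
clock: 18.35
tool_pos: [606.8, 184.7, 308.2]
tool_rot: [0.671, -0.609, -0.317, -0.279]
ft_force: [0.4, 0.2, -0.1]
gripper_width: 27.4
rms px 0.62 axes riser [[0.649, -0.0, -0.761], [0.01, 1.0, 0.008], [0.761, -0.013, 0.649]] lean 49.5
centre mid-thickness [12.5 70.5 82. ] upper end mid [-55.7  70.5 161.9] underside foot far/near [ 76.6 125.6  -1.3] [75.5 15.6 -2.3]
top max/mean change near board 26 0.96
side max/mean change near board 4 0.4
```

```bash
python3 -c "
from bench import ctrl
print(ctrl.sign_off())"
```

```text
the job is handed in; nothing more can be done
None
```

The long board now leans over the shelf edge again with its grooved face down, and I handed the job in at about 18.5 s.

**What I did:** I slid the board over the edge with the open fingers until it tipped. Its foot first landed on top of the rail (38.5° lean, foot about 12 mm up). I gripped the raised end, drew the board back and released it with its foot on the bench (47.5° lean). I then gripped the raised end again, lifted it, turned it over about its long axis and set it back.

**Last checks:**
- **Board:** the plain face is up. It leans about 49.5°, with the foot about 76 mm past the edge, just short of the rail. The fitted foot height is 1–2 mm below the bench, within the calibration error.
- **Stillness:** the side view showed no change over about 0.8 s. The top view changed slightly near the board (at most 26 grey levels); I did not trace the cause.
- **Short board:** its corners are at the same pixels in the top view as at the start.
- **Robot:** the gripper's fingertips are about 120 mm clear of the board. The highest force reading I saw was about 10 N, when the fingertips brushed the shelf before the push.

The detour where the foot stood on the rail is the only departure from the plan. The final retreat row of 15 mm hardly moved the arm, but the gripper was already clear.

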